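# Pin the gap bushing of a bench dough sheeter

### The job

Put the index pin (the one with the plain round knob) back into the dough sheeter: lift it out of the wooden block, stand it in the hole on top of the sheeter's bearing housing, and swing the gap lever slowly up and over, away from the feed tray, to turn the bushing until the pin drops into its hidden cross-hole. Then let go of the lever and press the pin fully home, its knob flush on the housing; turn and press gently, so that lever and pin are never forced, and leave everything else where it is.

Things in the scene. Friction and masses are not known exactly. Their poses are not given: they have to be found in the camera images.
- sheeter: bench dough sheeter, fixed. Origin: on the bench straight below the index hole; x from the feed tray (-x, near the robot at yaw 0) to the outfeed, y along the rollers to the lever side, z up. It reaches from y = -0.45 to +0.13 m; its highest parts are the lever and the bearing housing (94 x 40 mm, with a boss on top, 198 mm above the bench). It carries bushing and lever
- index_hole (a point): mouth of the vertical index hole, centre of the top face of the housing's boss (46 x 40 mm). Bore 16 mm, from 14 mm down a 10.9 mm guide; the round bushing closes it 36 mm below the mouth until its cross-hole comes under it. Two spring balls in the wide bore catch the pin's thick upper shank for its last 6 mm or so, which need a push of about 8 to 15 N, and then hold it
- bushing_mid (a point): centre of the bushing, on its axis (along the sheeter's y), 68 mm below the index hole's mouth: a loose brass cylinder, 64 mm in diameter, inside the housing, with ONE blind radial cross-hole 10.8 mm wide, 18 mm deep, hidden from view. It turns stiffly (2 to 4 N at the lever's grip) and stays where it is left. This frame is the housing's and does not turn
- lever_axis (a point): point on the bushing's axis (along the sheeter's y) in the plane of the middle of the lever's grip, 95.5 mm from bushing_mid; does not turn. The lever is clamped on the bushing at an angle that differs each time, so its lean does not tell where the cross-hole is. The hole comes under the index hole after 0.4 to 1.05 rad of swing from the start, over the top towards the sheeter's +x
- lever_grip (a point): middle of the gap lever's grip: black, 22 mm thick, 68 mm long, free to spin, along the sheeter's y, 110 mm from the axis. At the start the lever leans 0.1 to 1.3 rad from upright towards the feed tray (sheeter -x). Once the pin has dropped into the bushing the lever is locked but for about 0.04 rad of play either way: 1 N more at the grip is then 3.4 N on the pin, which counts as forced at 50 N
- index_pin: index pin, plain steel, 120 g, standing upright in one of the block's three holes. Origin: centre of its tip; z up the pin. Nose coned from 7 to 10 mm over 4 mm, shank 10 mm up to 39 mm, widening to 14 mm at 44 mm, knob 24 mm in diameter from 52 to 78 mm above the tip. Standing on the bushing its tip is 36 mm below the hole's mouth; home, 52 mm, the knob's underside on the housing
- pin_tip (a point): centre of the index pin's tip (its lower end). As the cross-hole comes under the standing pin, the nose first sinks in gradually (some 4 mm within the last 0.05 rad of swing; stopping there leaves the hole out of line and the pin wedges), then the pin drops; in all 10 to 12 mm by its own weight, and it is then in line
- pin_knob (a point): centre of the index pin's knob, 65 mm above the tip
- block: wooden block, 60 x 150 x 45 mm, fixed, with a row of three holes along its own y, 50 mm apart; holes 32 mm deep. Origin: centre of its underside
- tee_pin: another pin in the block, 10 mm shank, with a 46 mm T-bar on top; not wanted, leave it standing
- hinge_pin: another pin in the block, 10 mm shank, with a small square head (16 mm) and a stub on top; not wanted, leave it standing
- jug: clear plastic jug with a handle, 110 mm wide, 150 mm high; bystander
- frame: bottomless rectangular baking frame of dark sheet steel, 150 x 100 x 45 mm; bystander
- pastry_wheel: pastry wheel lying flat along its own x, wooden handle, 60 mm wheel; bystander
- scraper: bench scraper lying flat, steel blade 150 mm, wooden grip; bystander
- cutter: round steel cutter ring, 76 mm wide, 40 mm high; bystander
Mind the look-alikes: they are no part of the job. Leave any green or red look-alike of the index_pin alone.

How it is judged:
By the outcome, as a careful person would: the job done as asked, in the order asked, and still so for the second after the job is handed in, with the robot touching nothing.
It also fails if it takes over 69 s, if anything falls off the work surface, if the arm or the gripper's body presses on something with over 40 N, if the wrist force passes 120 N, or if a joint passes its speed limit or range.

### The arm

A 6-joint arm with a two-finger parallel gripper is mounted at the origin on the work surface. World frame = base frame: x ahead of the robot, y to its left, z up, the work surface at z = 0. Lengths are in m, angles in rad, forces in N, time in s.
With the tool pointing down it reaches from about 0.275 to 1 m from the base axis. Payload 8.4 kg.
Tool frame: the origin (TCP) lies on the centre line of the jaws, within the pads' length; the fingertips stand 22 mm ahead of it and the grasp point (between the pads) lies 3 mm ahead of it; z points along the fingers, y is the line along which they close (so a half turn about z gives the same grasp; the last joint's range is limited). The gripper opens to 85 mm and grips with 20 to 120 N. Pads are 22 mm wide; open, the fingers measure 114 mm over their backs; the gripper's body (76 mm by 85 mm) begins 54 mm behind the grasp point. The pads swing forward as they close: fully open they stand 13 mm farther back than shut.
Start: joints at [-1.343, 0.353, 1.633, -0, 1.155, -0.002], TCP at [0.142, -0.609, 0.253] pointing down, gripper open.
Joint ranges: [-2.63, 2.63], [-0.92, 2.1], [0.06, 2.66], [-1.3, 4.44], [0, 2.69], [-3.02, 3.02]. Speed limits (rad/s): [2.22, 2.22, 2.79, 3.14, 3.14, 3.14].

### API

Orientations are given as a unit quaternion [x, y, z, w].
In Python, from workcell import status, capture, camera_info, ticket gives the robot as it stands.
- The arm moves only by the tool arm_command, never from a script. Its argument "motion" is a list of rows, each a list of 7 numbers: the shift along the tool's x, y, z in fractions of the full range, 1 being 75 cm, then the turn, a rotation vector about the tool's x, y, z in shares of 360 degrees (1.0 is 360 degrees), then the closure, from 0 (fully open) to 1 (shut). In form: [[x, y, z, wx, wy, wz, jaw], ...]. A call has 1 to 8 rows; each row is the pose to reach, as a shift and turn from the pose commanded when the call began, along the tool's axes at that moment; what a row does not reach only later rows make up. A row lasts 1/12 s, in which the tool goes at most 41.7 mm and 7.16 degrees, less where a joint would pass 70% of its speed; a pose out of reach is approached as far as the arm can. A shift or turn number past 1, either way, is cut back to 1. A call with a gripper value outside its range is refused whole. The fingers move at their own pace and stop on an object; "squeeze" is the grip in N (left out, the last holds). Time passes only in rows, so rows that repeat a pose let the fingers close. It gives the time, the measured TCP pose, the force, the opening and the grip force at its end, in the units of the state.
- status.get_state(): the state, without advancing time (a new reading comes with each control period).
- capture(name): name is "scene" or "top"; returns the picture (384x512x3 uint8, red, green, blue); there is no depth.
- camera_info(name): a dict with "fx", "fy", "cx", "cy" (pixels), "extrinsics" (4x4, takes a point from camera to world coordinates). Camera axes: x right, y up, looking along -z (the intrinsics and any distortion apply to the point x, -y, -z); pixel columns grow to the right and rows downward; lengths in m; the calibration is good to about 2 mm. A picture is of the moment at which its call begins. camera_info takes no time and is no camera call.
- ticket.job_done(): hands the job in; it is judged then, once.
The state is a dict: "t": time; "joint_pos": joint angles; "joint_velocities": joint speeds; "effort": joint torques, N m; "tool_pos": TCP position; "tool_rot": TCP orientation; "contact_force": force on the tool from outside, world axes, zero at the start; "wrist_torque": the same for the moment, N m; "width": opening from 0.0 (shut) to 1.0 (fully open); "grip_force": force on a finger pad.
Only numpy, scipy, OpenCV 4.12 (cv2) and the standard library are available. Lean on these libraries where they do the work, as an engineer would, in place of code of your own. Each camera call takes 0.05 s, during which the arm holds its last target. There are 200 camera calls.

## Working session

There is one attempt and no reset: what is moved stays moved. The work goes in short steps, Python scripts to look and compute and a tool call to move; the robot and the scene stay as the last step left them, time stands still between calls to the robot, and variables do not carry over. Pictures are saved under pics/ and viewed, at most 10 in all, crops included, and the job is handed in when it is done.

Besides the shell and the picture viewer there is one more tool, called after "Emit:" by a JSON object that holds its "fn" and its "kwargs", one argument or row to a line. arm_command: Moves the arm, as the interface text tells. Its arguments: {"type":"object","properties":{"motion":{"type":"array"},"squeeze":{"type":"number"}},"required":["motion"]}

```bash
mkdir -p pics; ls; python3 - <<'E'
from workcell import status,capture,camera_info
import cv2,numpy as np
for n in("scene","top"):
    cv2.imwrite(f"pics/{n}0.png",capture(n)[:,:,::-1]); print(n,camera_info(n))
print(status.get_state())
E
```

```text
pics
scene {'fx': 372.49798547854294, 'fy': 372.49798547854294, 'cx': 256.0483462087302, 'cy': 190.0975397676003, 'extrinsics': array([[-0.75599904, -0.4554675 ,  0.47012212,  0.90545353],
       [ 0.65440636, -0.54210025,  0.5271429 ,  0.66799969],
       [ 0.01475686,  0.70617043,  0.7078881 ,  0.74837686],
       [ 0.        ,  0.        ,  0.        ,  1.        ]])}
top {'fx': 440.8367989290108, 'fy': 440.8367989290108, 'cx': 260.0511709576423, 'cy': 194.17046678452, 'extrinsics': array([[-0.01917398,  0.99875889, -0.04596781,  0.47398461],
       [-0.99958591, -0.02013596, -0.02055626,  0.21311237],
       [-0.02145635,  0.04555463,  0.9987314 ,  1.38303675],
       [ 0.        ,  0.        ,  0.        ,  1.        ]])}
{'t': 0.1, 'joint_pos': array([-1.34342268e+00,  3.53605268e-01,  1.63407092e+00, -2.06139697e-05,
        1.15522167e+00, -2.40413199e-03]), 'joint_velocities': array([-1.03624006e-03, -1.16687687e-05,  3.57057029e-04, -4.67885954e-04,
       -4.43914478e-04, -2.20997155e-03]), 'effort': array([ 3.01208649e-05, -6.06359625e+01, -3.42821789e+01,  2.10737676e-05,
        3.81489095e-03,  4.35693934e-06]), 'tool_pos': array([ 0.14224888, -0.60817128,  0.2526155 ]), 'tool_rot': array([ 9.93406838e-01,  1.14640427e-01, -8.26202953e-05, -6.47417932e-04]), 'contact_force': array([ 0.65053563, -0.12268136,  0.14659325]), 'wrist_torque': array([-0.01553406, -0.03507036,  0.03621404]), 'grip_force': 0.0, 'width': 0.997421627619217}
```

View pics/scene0.png

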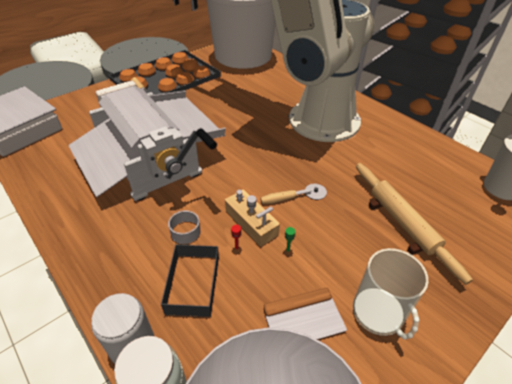

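View pics/top0.png

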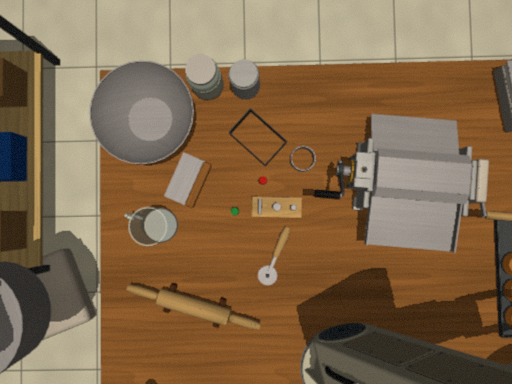

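```bash
cat > h.py <<'E'
import numpy as np,cv2
from workcell import camera_info
I={n:camera_info(n) for n in("scene","top")}
def ray(n,u,v):
    c=I[n];E=c["extrinsics"];d=E[:3,:3]@np.array([(u-c["cx"])/c["fx"],-(v-c["cy"])/c["fy"],-1]);return E[:3,3],d/np.linalg.norm(d)
def onz(n,u,v,z):
    o,d=ray(n,u,v);return o+d*(z-o[2])/d[2]
def tri(a,b):
    o1,d1=ray("scene",*a);o2,d2=ray("top",*b)
    s=np.linalg.lstsq(np.c_[d1,-d2],o2-o1,rcond=None)[0];p,q=o1+s[0]*d1,o2+s[1]*d2
    return (p+q)/2,np.linalg.norm(p-q)
def proj(n,p):
    c=I[n];E=c["extrinsics"];q=E[:3,:3].T@(np.asarray(p)-E[:3,3]);return c["cx"]+c["fx"]*q[0]/-q[2],c["cy"]-c["fy"]*q[1]/-q[2]
E
python3 - <<'E'
import cv2,numpy as np
s=cv2.imread("pics/scene0.png");t=cv2.imread("pics/top0.png")
def c(im,u,v,w,h):return cv2.resize(im[v:v+h,u:u+w],(400,300),interpolation=cv2.INTER_CUBIC)
m=np.vstack([np.hstack([c(s,215,180,80,60),c(t,245,185,80,60)]),np.hstack([c(s,130,120,100,75),c(t,305,140,80,60)])])
cv2.imwrite("pics/m1.png",m)
E
```

```text
(no output)
```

View pics/m1.png

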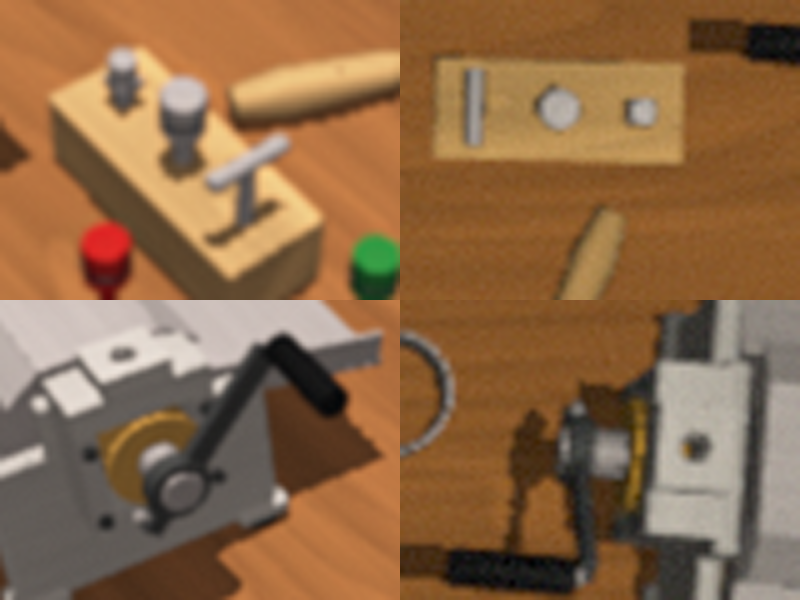

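```bash
cat > m.py <<'E'
from h import *
s=cv2.imread("pics/scene0.png");t=cv2.imread("pics/top0.png")
def blobs(im,u,v,w,h,f,name,k=8):
    g=cv2.resize(im[v:v+h,u:u+w],None,fx=k,fy=k,interpolation=cv2.INTER_CUBIC)
    m=f(cv2.cvtColor(g,cv2.COLOR_BGR2HSV).astype(int)).astype(np.uint8)
    n,l,st,c=cv2.connectedComponentsWithStats(m)
    for i in range(1,n):
        if st[i,4]>k*k*4:
            (cx,cy),(a,b),an=cv2.minAreaRect(np.argwhere(l==i)[:,::-1].astype(np.float32))
            print(name,"cent",np.round((c[i]+.5)/k-.5+[u,v],2),"rect",np.round([(cx+.5)/k-.5+u,(cy+.5)/k-.5+v,a/k,b/k,an],2),"area",st[i,4]/k/k)
dark=lambda h:h[...,2]<90
grey=lambda h:(h[...,1]<60)&(h[...,2]>110)
blobs(t,355,161,18,16,dark,"hole top")
blobs(s,152,126,18,14,dark,"hole scene")
blobs(t,268,198,18,18,grey,"knob top")
blobs(s,243,190,17,12,lambda h:(h[...,1]<60)&(h[...,2]>140),"knobtop scene")
blobs(t,250,195,56,26,lambda h:(h[...,0]>12)&(h[...,1]>80)&(h[...,2]>140),"block top")
blk=lambda h:(h[...,2]<45)
blobs(t,310,185,35,17,blk,"grip top"); blobs(s,190,125,32,30,blk,"grip scene")
blobs(t,355,138,45,65,lambda h:(h[...,1]<40)&(h[...,2]>170),"housing")
E
python3 m.py; python3 - <<'E'
from h import *
print(tri((251.8-.4,198.4-.3),(276.3,206.2)),tri((160.4,133.1),(363.8,169)))
# corners of boss etc on z
for p in [(655,360),(752,362),(645,537),(742,550)]: print(onz("top",305+(p[0]-400)/5-.4,140+(p[1]-300)/5-.4,.198))
print("grip end",tri((130+338/4-.4,120+100/4-.4),(305+50/5-.4,140+267/5-.4)))
E
```

```text
hole top cent [355.08 166.76] rect [355.31 168.12   1.5   15.12   0.  ] area 15.96875
hole top cent [364.08 169.04] rect [364.25 169.1    3.68   3.39  80.54] area 10.640625
knob top cent [276.36 206.27] rect [276.38 206.25   7.78   7.6   45.  ] area 47.890625
knobtop scene cent [251.16 198.57] rect [251.19 198.31   6.25   8.75  90.  ] area 47.171875
block top cent [278.09 207.22] rect [277.5  206.81  22.5   55.88  90.  ] area 935.640625
grip top cent [327.51 193.42] rect [328.28 193.54  12.86  29.62  77.85] area 182.078125
grip scene cent [203.37 138.62] rect [203.1  138.47  26.71  18.36   6.96] area 227.421875
housing cent [364.19 169.68] rect [363.96 170.57  16.87  36.05   4.62] area 442.046875
housing cent [386.15 168.89] rect [388.69 170.31  27.    21.5   90.  ] area 263.59375
housing cent [391.43 168.29] rect [391.43 168.22   2.77   2.16  41.99] area 4.3125
housing cent [391.32 180.66] rect [391.45 180.88   1.83   4.04  72.47] area 4.359375
housing cent [396.2  183.28] rect [396.59 183.61   2.1    5.81  86.82] area 6.46875
housing cent [365.82 197.4 ] rect [365.82 197.42   2.18  10.23   4.54] area 18.46875
housing cent [373.5  201.11] rect [373.81 200.44   4.     3.5   90.  ] area 6.3125
(array([0.49694745, 0.19305092, 0.09273962]), np.float64(0.0006845175333350605)) (array([ 0.59028948, -0.04225053,  0.19761883]), np.float64(0.0007032990065216077))
[ 0.63799405 -0.02181445  0.198     ]
[ 0.63575848 -0.07369147  0.198     ]
[ 0.54271298 -0.01370832  0.198     ]
[ 0.53467935 -0.06522751  0.198     ]
grip end (array([0.52714442, 0.09316468, 0.21203431]), np.float64(0.0023481261137529635))
```

```bash
cat > go.py <<'E'
import sys,numpy as np
from workcell import status
from scipy.spatial.transform import Rotation as R
s=status.get_state();p=s["tool_pos"];r=R.from_quat(s["tool_rot"])
print("t",round(s["t"],2),"p",np.round(p*1e3,1),"F",np.round(s["contact_force"],1),"w",round(s["width"],3),"grip",round(s["grip_force"],1),"j",np.round(s["joint_pos"],2))
psi=1.487;T=R.from_matrix(np.array([[np.cos(psi),np.sin(psi),0],[np.sin(psi),-np.cos(psi),0],[0,0,-1]]))
a=[float(x) for x in sys.argv[1:]]
for i in range(0,len(a),3):
    print(np.round(r.inv().apply(np.array(a[i:i+3])-p*1e3),1),np.round(np.degrees((r.inv()*T).as_rotvec()),1))
E
python3 go.py 250 -300 400 497 193 300
```

```text
t 0.1 p [ 142.2 -608.2  252.6] F [ 0.7 -0.1  0.1] w 0.997 grip 0.0 j [-1.34  0.35  1.63 -0.    1.16 -0.  ]
[ 175.1 -275.7 -147. ] [ -0.1  -0.  -72. ]
[ 527.9 -699.4  -46.5] [ -0.1  -0.  -72. ]
```

Candidates (scene px): round steel knob, middle hole (251,199); square-headed hinge pin (239,192); T-pin (265,213); red (236,231) and green (290,235) look-alikes. The close crop confirms the plain round steel knob in the block's middle hole. It triangulates to (0.497, 0.193, 0.092), against an expected top height of 0.091. The hole is at z 0.198, as specified.

Careful with the scale: shifts go in shares of 75 cm and turns go in shares of 360 degrees. That gives: -276 mm / 750 = -0.368, 175 mm / 750 = 0.2333, -72 degrees / 360 = -0.2.

Emit:
{"fn": "arm_command", "kwargs": {
  "motion": [
    [0.2333, -0.368, -0.196, 0, 0, -0.1, 0],
    [0.2333, -0.368, -0.196, 0, 0, -0.2, 0],
    [0.2333, -0.368, -0.196, 0, 0, -0.2, 0],
    [0.2333, -0.368, -0.196, 0, 0, -0.2, 0],
    [0.2333, -0.368, -0.196, 0, 0, -0.2, 0],
    [0.2333, -0.368, -0.196, 0, 0, -0.2, 0],
    [0.2333, -0.368, -0.196, 0, 0, -0.2, 0],
    [0.2333, -0.368, -0.196, 0, 0, -0.2, 0]
  ]
}}

```text
t: 0.77
tool_pos: [0.2423, -0.3195, 0.3905]
tool_rot: [0.815, 0.579, 0.0, -0.0]
contact_force: [0.9, -0.2, 0.4]
width: 1.001
grip_force: 0.0
```

```bash
python3 go.py 497 193 300
```

```text
t 0.77 p [ 242.3 -319.5  390.5] F [ 0.9 -0.2  0.4] w 1.001 grip 0.0 j [-0.93 -0.13  1.88  0.    1.39 -0.59]
[567.8  71.9  90.6] [ -0.   -0.  -14.4]
```

In the tool's units: 555 mm / 750 = 0.74, 85 mm / 750 = 0.1133, -14 degrees / 360 = -0.0389.

Emit:
{"fn": "arm_command", "kwargs": {
  "motion": [
    [0.74, 0.08, 0.1133, 0, 0, -0.0389, 0],
    [0.74, 0.08, 0.1133, 0, 0, -0.0389, 0],
    [0.74, 0.08, 0.1133, 0, 0, -0.0389, 0],
    [0.74, 0.08, 0.1133, 0, 0, -0.0389, 0],
    [0.74, 0.08, 0.1133, 0, 0, -0.0389, 0],
    [0.74, 0.08, 0.1133, 0, 0, -0.0389, 0],
    [0.74, 0.08, 0.1133, 0, 0, -0.0389, 0],
    [0.74, 0.08, 0.1133, 0, 0, -0.0389, 0]
  ]
}}

```text
t: 1.43
tool_pos: [0.3854, -0.0224, 0.3396]
tool_rot: [0.74, 0.672, 0.0, 0.0]
contact_force: [1.4, -1.5, 0.6]
width: 0.999
grip_force: 0.0
```

In the tool's units: 220 mm / 750 = 0.2933, 40 mm / 750 = 0.0533.

Emit:
{"fn": "arm_command", "kwargs": {
  "motion": [
    [0.2933, 0.0267, 0.0533, 0, 0, 0, 0],
    [0.2933, 0.0267, 0.0533, 0, 0, 0, 0],
    [0.2933, 0.0267, 0.0533, 0, 0, 0, 0],
    [0.2933, 0.0267, 0.0533, 0, 0, 0, 0],
    [0.2933, 0.0267, 0.0533, 0, 0, 0, 0],
    [0.2933, 0.0267, 0.0533, 0, 0, 0, 0],
    [0.2933, 0.0267, 0.0533, 0, 0, 0, 0],
    [0.2933, 0.0267, 0.0533, 0, 0, 0, 0]
  ]
}}

```text
t: 2.1
tool_pos: [0.426, 0.1929, 0.2992]
tool_rot: [0.74, 0.673, -0.001, -0.0]
contact_force: [-0.0, 0.3, 0.1]
width: 0.996
grip_force: 0.0
```

```bash
python3 go.py 497 193 150 497 193 82
```

```text
t 2.1 p [426.  192.9 299.2] F [-0.   0.3  0.1] w 0.996 grip 0.0 j [ 0.42  0.06  1.9  -0.    1.18  0.52]
[  7.   70.9 149.1] [-0.1  0.1 -0.6]
[  7.   71.  217.1] [-0.1  0.1 -0.6]
```

In the tool's units: 215 mm / 750 = 0.2867, 150 mm / 750 = 0.2.

Emit:
{"fn": "arm_command", "kwargs": {
  "motion": [
    [0.0093, 0.0947, 0.0533, 0, 0, 0, 0],
    [0.0093, 0.0947, 0.1067, 0, 0, 0, 0],
    [0.0093, 0.0947, 0.16, 0, 0, 0, 0],
    [0.0093, 0.0947, 0.2, 0, 0, 0, 0],
    [0.0093, 0.0947, 0.24, 0, 0, 0, 0],
    [0.0093, 0.0947, 0.2667, 0, 0, 0, 0],
    [0.0093, 0.0947, 0.2867, 0, 0, 0, 0],
    [0.0093, 0.0947, 0.2867, 0, 0, 0, 0]
  ],
  "squeeze": 25
}}

```text
t: 2.77
tool_pos: [0.4958, 0.1902, 0.0821]
tool_rot: [0.741, 0.672, -0.003, -0.001]
contact_force: [-1.1, -0.6, 0.1]
width: 1.002
grip_force: 0.0
```

Emit:
{"fn": "arm_command", "kwargs": {
  "motion": [
    [0, 0, 0, 0, 0, 0, 0.4],
    [0, 0, 0, 0, 0, 0, 0.6],
    [0, 0, 0, 0, 0, 0, 1],
    [0, 0, 0, 0, 0, 0, 1],
    [0, 0, 0, 0, 0, 0, 1],
    [0, 0, 0, 0, 0, 0, 1],
    [0, 0, 0, 0, 0, 0, 1],
    [0, 0, 0, 0, 0, 0, 1]
  ]
}}

```text
t: 3.43
tool_pos: [0.4984, 0.1929, 0.0859]
tool_rot: [0.74, 0.672, 0.001, 0.0]
contact_force: [-0.6, -0.4, 7.1]
width: 0.271
grip_force: 25.8
```

```bash
python3 go.py 497 193 150; python3 - <<'E'
from workcell import capture
import cv2,numpy as np
s=capture("scene")[:,:,::-1];t=capture("top")[:,:,::-1]
cv2.imwrite("pics/g1.png",np.hstack([cv2.resize(s[150:270,180:330],(400,320)),cv2.resize(t[150:270,210:360],(400,320))]))
E
```

```text
t 3.43 p [498.4 192.9  85.9] F [-0.6 -0.4  7.1] w 0.271 grip 25.8 j [0.37 0.44 1.96 0.   0.75 0.46]
[  0.   -1.3 -64.1] [ 0.1 -0.  -0.7]
```

View pics/g1.png

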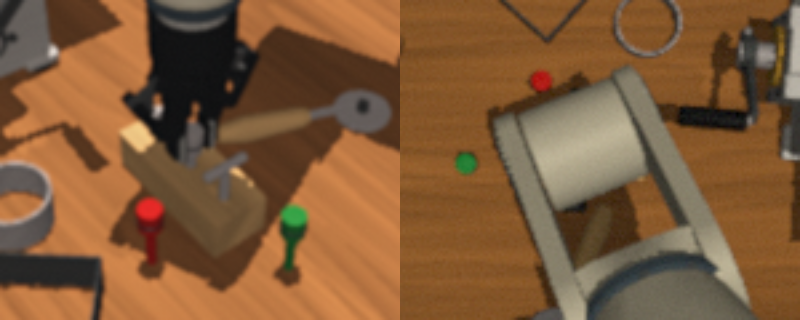

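In the tool's units: -235 mm / 750 = -0.3133, -195 mm / 750 = -0.26.

Emit:
{"fn": "arm_command", "kwargs": {
  "motion": [
    [0, 0, -0.0107, 0, 0, 0, 1],
    [0, 0, -0.0267, 0, 0, 0, 1],
    [0, 0, -0.0533, 0, 0, 0, 1],
    [0, 0, -0.1, 0, 0, 0, 1],
    [0, 0, -0.1533, 0, 0, 0, 1],
    [0, 0, -0.2067, 0, 0, 0, 1],
    [0, 0, -0.26, 0, 0, 0, 1],
    [0, 0, -0.3133, 0, 0, 0, 1]
  ],
  "squeeze": 30
}}

```text
t: 4.2
tool_pos: [0.497, 0.1924, 0.3225]
tool_rot: [0.74, 0.672, 0.0, 0.0]
contact_force: [1.0, 0.4, -1.4]
width: 0.268
grip_force: 30.0
```

In the tool's units: -15 mm / 750 = -0.02.

Emit:
{"fn": "arm_command", "kwargs": {
  "motion": [
    [0, 0, -0.02, 0, 0, 0, 1],
    [0, 0, -0.02, 0, 0, 0, 1]
  ]
}}

```text
t: 4.37
tool_pos: [0.4994, 0.1932, 0.3403]
tool_rot: [0.74, 0.672, 0.004, 0.002]
contact_force: [0.2, 0.2, -1.1]
width: 0.27
grip_force: 30.0
```

```bash
python3 go.py 590.2 -42.3 320 
```

```text
t 4.37 p [499.4 193.2 340.3] F [ 0.2  0.2 -1.1] w 0.27 grip 30.0 j [ 0.37  0.13  1.72 -0.    1.28  0.46]
[-225.8  112.9   20.3] [ 0.4 -0.2 -0.7]
```

In the tool's units: -224 mm / 750 = -0.2987, 112 mm / 750 = 0.1493.

Emit:
{"fn": "arm_command", "kwargs": {
  "motion": [
    [-0.0373, 0.0187, 0, 0, 0, 0, 1],
    [-0.0747, 0.0373, 0, 0, 0, 0, 1],
    [-0.1133, 0.056, 0, 0, 0, 0, 1],
    [-0.1533, 0.076, 0, 0, 0, 0, 1],
    [-0.1933, 0.096, 0, 0, 0, 0, 1],
    [-0.2333, 0.116, 0, 0, 0, 0, 1],
    [-0.2733, 0.136, 0.0067, 0, 0, 0, 1],
    [-0.2987, 0.1493, 0.02, 0, 0, 0, 1]
  ]
}}

```text
t: 5.03
tool_pos: [0.5882, -0.044, 0.3197]
tool_rot: [0.741, 0.672, -0.0, 0.001]
contact_force: [0.3, 0.2, -0.8]
width: 0.27
grip_force: 30.0
```

In the tool's units: 32 mm / 750 = 0.0427, 26 mm / 750 = 0.0347.

Emit:
{"fn": "arm_command", "kwargs": {
  "motion": [
    [0, 0, 0.008, 0, 0, 0, 1],
    [0, 0, 0.0213, 0, 0, 0, 1],
    [0, 0, 0.0347, 0, 0, 0, 1],
    [0, 0, 0.0427, 0, 0, 0, 1],
    [0, 0, 0.0427, 0, 0, 0, 1],
    [0, 0, 0.0427, 0, 0, 0, 1]
  ]
}}

```text
t: 5.53
tool_pos: [0.5873, -0.0403, 0.2875]
tool_rot: [0.74, 0.673, -0.0, -0.0]
contact_force: [1.3, -0.0, -0.5]
width: 0.268
grip_force: 30.0
```

```bash
python3 go.py 590.2 -42.3 275; python3 - <<'E'
from workcell import capture
from h import *
s=capture("scene")[:,:,::-1];t=capture("top")[:,:,::-1]
cv2.imwrite("pics/s2.png",s)
a=cv2.resize(s[90:165,110:210],(800,600),interpolation=cv2.INTER_CUBIC)
cv2.imwrite("pics/g2.png",a); print(proj("scene",(.5902,-.0423,.198)),proj("scene",(.5902,-.0423,.210)))
E
```

```text
t 5.53 p [587.3 -40.3 287.5] F [ 1.3 -0.  -0.5] w 0.268 grip 30.0 j [-0.07  0.27  1.68  0.    1.2   0.02]
[-1.8  3.1 12.5] [-0.1 -0.  -0.7]
(np.float64(160.2474258782206), np.float64(132.93857117619007)) (np.float64(159.41994580029512), np.float64(128.90856286927905))
```

View pics/g2.png

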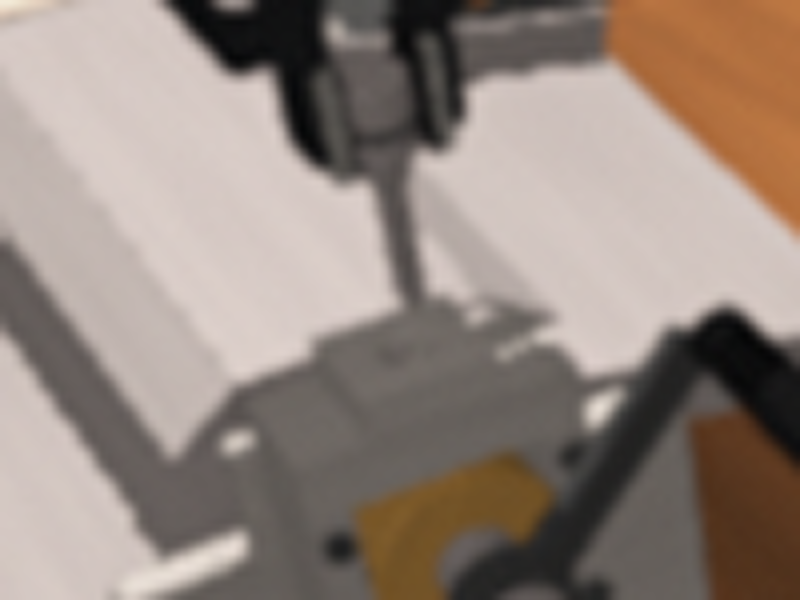

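In the tool's units: 3.5 mm / 750 = 0.0047, -2 mm / 750 = -0.0027.

Emit:
{"fn": "arm_command", "kwargs": {
  "motion": [
    [-0.0027, 0.0047, 0, 0, 0, 0, 1],
    [-0.0027, 0.0047, 0, 0, 0, 0, 1],
    [-0.0027, 0.0047, 0, 0, 0, 0, 1]
  ]
}}

```text
t: 5.88
tool_pos: [0.5913, -0.0436, 0.2883]
tool_rot: [0.74, 0.672, 0.0, 0.0]
contact_force: [-0.2, 0.5, -1.6]
width: 0.264
grip_force: 30.0
```

```bash
python3 - <<'E'
from workcell import capture,status
from h import *
P=[]
for i in range(6):
    s=capture("scene")[:,:,::-1]; st=status.get_state();P.append(st["tool_pos"]*1e3)
P=np.array(P);print(P.round(1));p=P.mean(0)
for z in(.2,.214): print(proj("scene",[p[0]/1e3,p[1]/1e3,z]), proj("scene",(.5902,-.0423,z)))
cv2.imwrite("pics/s3.png",s)
g=cv2.cvtColor(s,cv2.COLOR_BGR2GRAY)
g0=cv2.cvtColor(cv2.imread("pics/scene0.png"),cv2.COLOR_BGR2GRAY)
for v in range(110,132): print(v,g[v,152:170])
print("hole")
for v in range(129,138): print(v,g0[v,152:170])
E
```

```text
[[591.2 -43.6 288.1]
 [591.1 -43.6 288. ]
 [591.  -43.5 288. ]
 [591.  -43.5 287.9]
 [591.  -43.5 287.9]
 [590.9 -43.5 287.9]]
(np.float64(159.55024641778795), np.float64(132.16550501190204)) (np.float64(160.11058438489897), np.float64(132.27212328272662))
(np.float64(158.5744444527935), np.float64(127.44197496030469)) (np.float64(159.1406514474742), np.float64(127.54833850621837))
110 [ 62  78  88  90  85  83  98 141 172 180 185 196 203 202 202 202 201 201]
111 [ 78  84  86  86  82  82 104 146 172 177 180 190 198 200 201 201 201 202]
112 [148 139 109  88  81  81 108 151 171 173 174 178 189 196 201 201 201 202]
113 [201 190 147  96  80  82 109 149 169 172 172 173 178 191 199 201 201 202]
114 [211 206 169 109  83  83 105 138 160 170 172 173 174 181 191 199 201 200]
115 [208 205 178 121  87  83 101 134 160 171 171 171 173 175 182 193 200 200]
116 [205 204 182 129  89  82  97 144 176 176 172 171 172 172 177 185 196 201]
117 [205 204 191 145  95  81  90 142 184 185 175 172 171 172 174 177 187 196]
118 [204 206 201 163 104  80  85 128 178 193 185 177 172 173 173 175 177 187]
119 [203 205 
[... 1007 characters left out ...]
29 [199 200 203 205 209 212 215 219 221 222 222 221 219 219 218 209 198 197]
130 [205 208 212 214 218 221 220 218 218 218 217 219 220 220 220 220 217 214]
131 [215 217 220 222 222 217 202 193 191 188 192 204 216 220 221 220 220 219]
132 [221 221 221 220 218 199 162 143 141 129 137 169 203 219 220 220 221 221]
133 [221 220 219 219 212 177 125 113 112  99 107 145 193 219 222 222 223 224]
134 [220 219 219 220 213 178 128 112 114 122 140 173 209 224 225 224 224 218]
135 [218 222 220 221 217 202 178 167 172 184 194 210 222 225 222 214 199 181]
136 [201 219 221 221 221 220 218 219 221 222 222 221 213 204 193 172 144 121]
137 [162 205 221 223 223 224 226 227 224 216 205 194 172 150 132 112  99  94]
```

In the tool's units: 28 mm / 750 = 0.0373, 27 mm / 750 = 0.036.

Emit:
{"fn": "arm_command", "kwargs": {
  "motion": [
    [-0.0007, 0, 0.008, 0, 0, 0, 1],
    [-0.0007, 0, 0.0187, 0, 0, 0, 1],
    [-0.0007, 0, 0.0293, 0, 0, 0, 1],
    [-0.0007, 0, 0.036, 0, 0, 0, 1],
    [-0.0007, 0, 0.0373, 0, 0, 0, 1]
  ]
}}

```text
t: 6.6
tool_pos: [0.5901, -0.0437, 0.2581]
tool_rot: [0.74, 0.672, -0.001, -0.001]
contact_force: [-1.2, 1.8, -1.1]
width: 0.269
grip_force: 30.0
```

In the tool's units: 6 mm / 750 = 0.008, 4 mm / 750 = 0.0053.

Emit:
{"fn": "arm_command", "kwargs": {
  "motion": [
    [0, 0, 0.0027, 0, 0, 0, 1],
    [0, 0, 0.0053, 0, 0, 0, 1],
    [0, 0, 0.008, 0, 0, 0, 1],
    [0, 0, 0.008, 0, 0, 0, 1]
  ],
  "squeeze": 20
}}

```text
t: 6.93
tool_pos: [0.5913, -0.0437, 0.2539]
tool_rot: [0.74, 0.672, 0.001, 0.0]
contact_force: [1.2, 3.1, -1.0]
width: 0.271
grip_force: 30.0
```

In the tool's units: 12 mm / 750 = 0.016, 10 mm / 750 = 0.0133.

Emit:
{"fn": "arm_command", "kwargs": {
  "motion": [
    [0.0011, 0, 0.0027, 0, 0, 0, 1],
    [0.0011, 0, 0.0053, 0, 0, 0, 1],
    [0.0011, 0, 0.008, 0, 0, 0, 1],
    [0.0011, 0, 0.0107, 0, 0, 0, 1],
    [0.0011, 0, 0.0133, 0, 0, 0, 1],
    [0.0011, 0, 0.016, 0, 0, 0, 1],
    [0.0011, 0, 0.016, 0, 0, 0, 1]
  ],
  "squeeze": 20
}}

```text
t: 7.52
tool_pos: [0.5914, -0.0431, 0.2416]
tool_rot: [0.74, 0.672, 0.0, 0.0]
contact_force: [3.9, 4.6, -0.8]
width: 0.269
grip_force: 30.1
```

In the tool's units: 3 mm / 750 = 0.004, 0.5 mm / 750 = 0.0007.

Emit:
{"fn": "arm_command", "kwargs": {
  "motion": [
    [0.0007, 0.0007, 0.004, 0, 0, 0, 1],
    [0.0007, 0.0007, 0.004, 0, 0, 0, 0.6],
    [0.0007, 0.0007, 0.004, 0, 0, 0, 0.4],
    [0.0007, 0.0007, 0.004, 0, 0, 0, 0.2],
    [0.0007, 0.0007, 0.004, 0, 0, 0, 0],
    [0.0007, 0.0007, 0.004, 0, 0, 0, 0],
    [0.0007, 0.0007, 0.004, 0, 0, 0, 0]
  ]
}}

```text
t: 8.1
tool_pos: [0.5915, -0.043, 0.2389]
tool_rot: [0.74, 0.672, -0.0, 0.0]
contact_force: [0.0, 0.5, 1.0]
width: 0.998
grip_force: 0.0
```

In the tool's units: 150 mm / 750 = 0.2, -110 mm / 750 = -0.1467.

Emit:
{"fn": "arm_command", "kwargs": {
  "motion": [
    [0, 0, -0.02, 0, 0, 0, 0],
    [0, 0, -0.0667, 0, 0, 0, 0],
    [0, 0, -0.12, 0, 0, 0, 0],
    [0.1067, -0.0533, -0.1467, 0, 0, 0, 0],
    [0.1467, -0.08, -0.1467, 0, 0, 0, 0],
    [0.2, -0.1067, -0.1467, 0, 0, 0, 0],
    [0.2, -0.1067, -0.1467, 0, 0, 0, 0],
    [0.2, -0.1067, -0.1467, 0, 0, 0, 0]
  ]
}}

```text
t: 8.77
tool_pos: [0.5242, 0.1189, 0.3497]
tool_rot: [0.739, 0.673, 0.001, -0.001]
contact_force: [0.4, 0.2, 0.7]
width: 1.001
grip_force: 0.0
```

```bash
python3 go.py; cat > knob.py <<'E'
from workcell import capture
from h import *
s=capture("scene")[:,:,::-1];cv2.imwrite("pics/k.png",s)
for z in(.162,.15,.146):print(z,np.round(proj("scene",(.5902,-.0423,z+.078)),1))
g=cv2.cvtColor(s,cv2.COLOR_BGR2GRAY)
for v in range(108,138,1): print(v,g[v,150:166])
E
python3 knob.py
python3 - <<'E'
import cv2,numpy as np
from workcell import capture
s=cv2.imread("pics/k.png");t=capture("top")[:,:,::-1]
cv2.imwrite("pics/g3.png",np.hstack([cv2.resize(s[80:180,100:220],(400,333)),cv2.resize(t[120:220,290:410],(400,333))]))
E
```

```text
t 8.77 p [524.2 118.9 349.7] F [0.4 0.2 0.7] w 1.001 grip 0.0 j [0.22 0.13 1.7  0.   1.3  0.31]
0.162 [157.3 118.5]
0.15 [158.1 122.7]
0.146 [158.4 124.1]
108 [202 199 193 180 172 169 167 169 171 177 186 194 198 199 198 199]
109 [202 202 200 195 185 175 168 169 169 171 178 187 194 198 199 198]
110 [204 202 201 200 196 186 175 170 169 170 171 176 186 195 199 200]
111 [204 204 202 202 200 196 186 175 170 169 170 172 177 185 196 198]
112 [204 205 203 200 201 200 195 184 173 169 169 169 171 177 187 195]
113 [203 204 204 201 201 201 200 194 183 171 166 169 170 172 177 188]
114 [202 203 203 203 202 201 201 200 192 173 159 167 169 170 172 179]
115 [201 201 204 203 203 200 200 200 197 178 162 167 170 169 171 172]
116 [201 202 201 202 202 200 201 202 199 193 184 182 176 170 171 171]
117 [201 201 201 201 201 200 202 202 202 201 201 197 187 174 170 171]
118 [201 201 201 201 201 202 202 201 202 201 203 202 191 176 171 171]
119 [202 201 200 196 195 201 204 203 204 204 204 199 180 162 165 172]
120 [205 203 200 181 172 190 201 203 203 200 193 176 145 134 160 175]
121 [206 205 199 169 136 150 168 17
[... 454 characters left out ...]

128 [203 204 205 206 192 150 104  87  86  87  87  82  81 115 183 221]
129 [202 204 205 207 206 191 157 121  94  89  87  82  93 152 207 227]
130 [203 207 211 214 220 221 207 166 108  85  84  81 106 174 218 227]
131 [211 216 219 222 226 229 225 185 117  86  81  80  98 152 192 212]
132 [221 225 225 226 227 226 211 163 104  84  83  80  83 103 133 181]
133 [213 225 226 225 224 208 165 114  86  83  85  82  80  84 105 160]
134 [182 215 225 225 221 190 131  89  79  83  86  84  83  89 113 162]
135 [139 193 222 226 224 203 155 116  98  89  94 103 111 120 153 197]
136 [110 156 206 226 227 221 204 179 153 125 122 149 171 176 186 200]
137 [129 118 167 209 226 229 228 223 208 183 175 187 198 190 171 155]
```

View pics/g3.png

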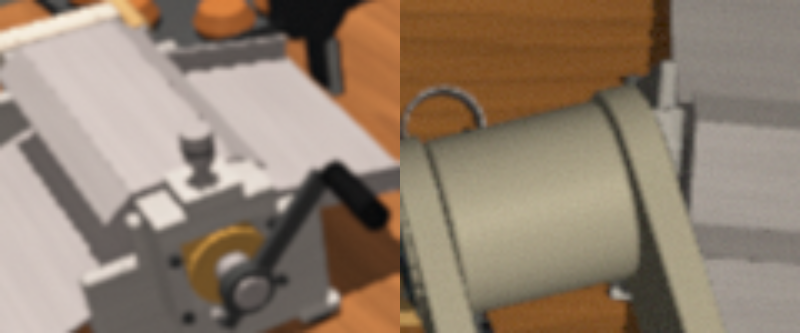

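```bash
python3 go.py 525 64 260 525 64 212
```

```text
t 8.87 p [525.8 115.7 349.3] F [ 0.3 -0.4 -0.8] w 1.001 grip 0.0 j [ 0.21  0.14  1.7  -0.    1.3   0.31]
[-51.6   3.9  89.3] [ 0.  -0.  -0.5]
[-51.6   3.9 137.3] [ 0.  -0.  -0.5]
```

Emit:
{"fn": "arm_command", "kwargs": {
  "motion": [
    [-0.0333, 0.0027, 0.04, 0, 0, 0, 0],
    [-0.068, 0.0053, 0.08, 0, 0, 0, 0],
    [-0.068, 0.0053, 0.1133, 0, 0, 0, 0],
    [-0.068, 0.0053, 0.1333, 0, 0, 0, 0],
    [-0.068, 0.0053, 0.1533, 0, 0, 0, 0],
    [-0.068, 0.0053, 0.1693, 0, 0, 0, 0],
    [-0.068, 0.0053, 0.18, 0, 0, 0, 0],
    [-0.068, 0.0053, 0.18, 0, 0, 0, 0]
  ]
}}

```text
t: 9.53
tool_pos: [0.5248, 0.0618, 0.2121]
tool_rot: [0.741, 0.672, -0.001, -0.001]
contact_force: [-0.3, 0.2, 0.2]
width: 1.002
grip_force: 0.0
```

Emit:
{"fn": "arm_command", "kwargs": {
  "motion": [
    [0, 0, 0, 0, 0, 0, 0.2],
    [0, 0, 0, 0, 0, 0, 0.4],
    [0, 0, 0, 0, 0, 0, 0.55],
    [0, 0, 0, 0, 0, 0, 0.55],
    [0, 0, 0, 0, 0, 0, 0.55],
    [0, 0, 0, 0, 0, 0, 0.55]
  ]
}}

```text
t: 10.03
tool_pos: [0.5256, 0.0632, 0.2142]
tool_rot: [0.74, 0.672, 0.0, 0.0]
contact_force: [0.2, -0.0, -0.9]
width: 0.456
grip_force: 0.0
```

```bash
python3 go.py 525 64 212; python3 - <<'E'
from workcell import capture
import cv2,numpy as np
s=capture("scene")[:,:,::-1];t=capture("top")[:,:,::-1]
cv2.imwrite("pics/g4.png",cv2.resize(s[90:190,130:250],(800,600),interpolation=cv2.INTER_CUBIC))
E
```

```text
t 10.03 p [525.6  63.2 214.2] F [ 0.2 -0.  -0.9] w 0.456 grip 0.0 j [0.12 0.25 1.88 0.   1.02 0.21]
[ 0.7 -0.7  2.2] [ 0.  -0.  -0.7]
```

View pics/g4.png

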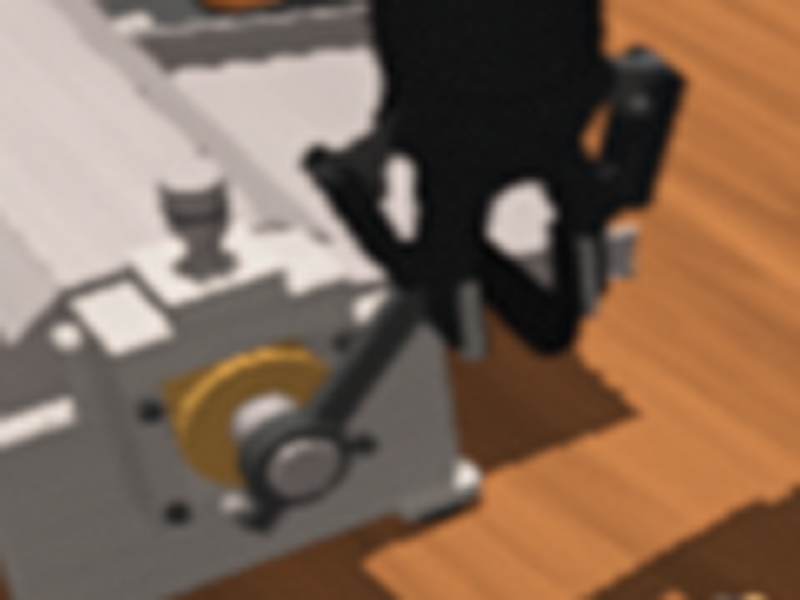

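In the tool's units: 22 mm / 750 = 0.0293, 19 mm / 750 = 0.0253.

Emit:
{"fn": "arm_command", "kwargs": {
  "motion": [
    [0, 0.0027, 0, 0, 0, 0, 0.65],
    [0, 0.0053, -0.0013, 0, 0, 0, 0.65],
    [0, 0.0093, -0.004, 0, 0, 0, 0.65],
    [0, 0.0133, -0.0067, 0, 0, 0, 0.65],
    [0, 0.0173, -0.01, 0, 0, 0, 0.65],
    [0, 0.0213, -0.0127, 0, 0, 0, 0.65],
    [0, 0.0253, -0.0153, 0, 0, 0, 0.65],
    [0, 0.0293, -0.0173, 0, 0, 0, 0.65]
  ]
}}

```text
t: 10.8
tool_pos: [0.5477, 0.0609, 0.2271]
tool_rot: [0.74, 0.672, -0.0, 0.0]
contact_force: [-3.6, -0.6, 1.1]
width: 0.35
grip_force: 2.0
```

```bash
python3 go.py; cat > kn.py <<'E'
from workcell import capture,status
from h import *
import sys
s=capture("scene")[:,:,::-1];cv2.imwrite("pics/k%s.png"%sys.argv[1],s)
g=cv2.cvtColor(s,cv2.COLOR_BGR2GRAY).astype(int)
# bright knob top -> dark side edge, knob columns
print("dark edge rows",[round(float(next(v+ (g[v,u]-130)/(g[v,u]-g[v+1,u]) for v in range(116,134) if g[v,u]>=130>g[v+1,u])),2) for u in(156,157,158,159)])
p=status.get_state()["tool_pos"]*1e3-np.array([598.3,57.9,130])
xs=p[0]*.9966-p[1]*.083; print("x_s,z",round(xs,1),round(p[2],1),"ang",round(float(np.arctan2(xs-4,p[2])),3))
E
python3 kn.py 1
```

```text
t 10.8 p [547.7  60.9 227.1] F [-3.6 -0.6  1.1] w 0.35 grip 2.0 j [ 0.11  0.27  1.82 -0.    1.06  0.2 ]
dark edge rows [120.87, 121.28, 121.52, 121.56]
x_s,z -50.0 97.4 ang -0.506
```

In the tool's units: 14 mm / 750 = 0.0187, 13 mm / 750 = 0.0173.

Emit:
{"fn": "arm_command", "kwargs": {
  "motion": [
    [0, 0.0027, -0.0013, 0, 0, 0, 0.65],
    [0, 0.0053, -0.0027, 0, 0, 0, 0.65],
    [0, 0.008, -0.004, 0, 0, 0, 0.65],
    [0, 0.0107, -0.0053, 0, 0, 0, 0.65],
    [0, 0.0133, -0.006, 0, 0, 0, 0.65],
    [0, 0.016, -0.0067, 0, 0, 0, 0.65],
    [0, 0.0173, -0.0073, 0, 0, 0, 0.65],
    [0, 0.0187, -0.008, 0, 0, 0, 0.65]
  ]
}}

```text
t: 11.52
tool_pos: [0.5614, 0.0595, 0.2329]
tool_rot: [0.74, 0.672, -0.0, 0.0]
contact_force: [-3.0, -1.8, 0.6]
width: 0.349
grip_force: 1.6
```

```bash
python3 kn.py 2
```

```text
dark edge rows [120.89, 121.3, 121.54, 121.57]
x_s,z -36.7 102.9 ang -0.377
```

In the tool's units: 4 mm / 750 = 0.0053, 3 mm / 750 = 0.004.

Emit:
{"fn": "arm_command", "kwargs": {
  "motion": [
    [0, 0.0013, -0.0005, 0, 0, 0, 0.65],
    [0, 0.0027, -0.0011, 0, 0, 0, 0.65],
    [0, 0.004, -0.0016, 0, 0, 0, 0.65],
    [0, 0.0053, -0.002, 0, 0, 0, 0.65],
    [0, 0.0053, -0.002, 0, 0, 0, 0.65]
  ]
}}

```text
t: 11.98
tool_pos: [0.5655, 0.0591, 0.2344]
tool_rot: [0.74, 0.672, 0.0, 0.0]
contact_force: [-3.1, -1.3, 0.9]
width: 0.352
grip_force: 1.2
```

```bash
python3 kn.py 3
```

```text
dark edge rows [120.89, 121.36, 121.55, 121.3]
x_s,z -32.8 104.5 ang -0.338
```

In the tool's units: 4 mm / 750 = 0.0053, -1.3 mm / 750 = -0.0017.

Emit:
{"fn": "arm_command", "kwargs": {
  "motion": [
    [0, 0.0013, -0.0004, 0, 0, 0, 0.65],
    [0, 0.0027, -0.0008, 0, 0, 0, 0.65],
    [0, 0.004, -0.0012, 0, 0, 0, 0.65],
    [0, 0.0053, -0.0017, 0, 0, 0, 0.65],
    [0, 0.0053, -0.0017, 0, 0, 0, 0.65]
  ]
}}

```text
t: 12.45
tool_pos: [0.5696, 0.0588, 0.2357]
tool_rot: [0.74, 0.672, 0.0, 0.0]
contact_force: [-2.9, -3.0, 0.1]
width: 0.35
grip_force: 1.1
```

```bash
python3 kn.py 4
```

```text
Traceback (most recent call last):
  File "kn.py", line 7, in <module>
    print("dark edge rows",[round(float(next(v+ (g[v,u]-130)/(g[v,u]-g[v+1,u]) for v in range(116,134) if g[v,u]>=130>g[v+1,u])),2) for u in(156,157,158,159)])
                                        ~~~~^^^^^^^^^^^^^^^^^^^^^^^^^^^^^^^^^^^^^^^^^^^^^^^^^^^^^^^^^^^^^^^^^^^^^^^^^^^^^^^^^^^
StopIteration
```

```bash
python3 - <<'E'
import cv2
for n in "34":
    g=cv2.cvtColor(cv2.imread(f"pics/k{n}.png"),cv2.COLOR_BGR2GRAY)
    for v in range(112,136): print(v,g[v,150:168])
E
```

```text
112 [208 209 208 206 207 207 200 175 145 135 139 151 153 131  93  55  40  40]
113 [208 209 208 207 207 206 191 144  83  54  64  90  97  75  50  40  40  41]
114 [206 208 208 208 208 204 170  94  32  19  29  44  50  45  42  40  41  41]
115 [206 206 208 208 209 203 159  68  21  32  39  39  40  39  39  39  40  39]
116 [205 206 207 208 210 206 167  87  39  39  41  37  32  30  32  36  40  40]
117 [206 206 206 205 207 207 187 139  85  51  40  34  27  20  22  31  36  38]
118 [206 205 205 201 201 205 205 186 143  88  45  31  25  21  19  24  31  37]
119 [208 205 204 200 192 196 205 206 188 134  60  25  21  19  18  17  24  32]
120 [209 207 207 202 181 166 178 194 196 159  82  29  18  18  19  20  20  26]
121 [211 209 209 204 171 123 124 146 159 141  90  39  19  16  18  18  17  20]
122 [211 211 211 205 171 110  90 102 106 104  87  61  35  19  18  17  18  16]
123 [212 212 213 207 172 110  86  90  94  95  93  82  58  31  20  16  18  16]
124 [211 213 213 210 177 111  79  86  92  93  94  87  70  42  23  17  17  17]
125 [210 211 213 211 187 127  72  69  76  80  78  75  65  51  31  18  15  16]
126 [209
[... 1943 characters left out ...]
27 [210 209 211 212 209 174 113  83  78  77  79  77  75  61  42  26  15  15]
128 [208 209 208 210 210 188 146 112  95  91  90  89  90  99 104  77  35  15]
129 [206 207 209 211 213 209 194 164 120  94  91  88  93 134 170 154  89  30]
130 [208 211 215 218 222 226 226 201 139  96  87  84  86 136 194 202 150  73]
131 [217 220 224 227 229 232 231 202 135  92  87  83  81 111 164 190 180 135]
132 [225 229 229 229 230 231 227 188 118  86  86  85  82  92 115 139 183 196]
133 [218 229 230 228 228 227 211 157  98  84  87  87  82  86  97 121 187 227]
134 [185 220 229 229 228 226 194 129  85  82  87  88  86  91 107 136 194 234]
135 [142 198 226 230 229 227 208 158 117 109 105 107 113 124 151 180 208 223]
```

In the tool's units: 15 mm / 750 = 0.02, 8 mm / 750 = 0.0107.

Emit:
{"fn": "arm_command", "kwargs": {
  "motion": [
    [0, -0.0053, 0, 0, 0, 0, 0.65],
    [0.0107, -0.0053, 0, 0, 0, 0, 0.65],
    [0.02, -0.0053, 0, 0, 0, 0, 0.65],
    [0.02, -0.0053, 0, 0, 0, 0, 0.65],
    [0.02, -0.0013, 0, 0, 0, 0, 0.65],
    [0.02, 0.0013, -0.0005, 0, 0, 0, 0.65],
    [0.02, 0.0027, -0.0009, 0, 0, 0, 0.65],
    [0.02, 0.0027, -0.0009, 0, 0, 0, 0.65]
  ]
}}

```text
t: 13.17
tool_pos: [0.5727, 0.0738, 0.2362]
tool_rot: [0.741, 0.672, -0.0, -0.0]
contact_force: [-1.9, 1.9, -0.0]
width: 0.348
grip_force: 0.9
```

```bash
cat > kn.py <<'E'
from workcell import capture,status
import cv2,numpy as np,sys
s=capture("scene")[:,:,::-1];cv2.imwrite("pics/k%s.png"%sys.argv[1],s)
g=cv2.cvtColor(s,cv2.COLOR_BGR2GRAY).astype(int)
def low(u):
    for v in range(126,136):
        if g[v,u]<150<=g[v+1,u]: return round(float(v+(150-g[v,u])/(g[v+1,u]-g[v,u])),2)
print("low edge",[low(u) for u in(155,156,157)],"gripper dark rows120-134 col153..158",g[120:135:2,155])
S=status.get_state();p=S["tool_pos"]*1e3-np.array([598.3,57.9,130])
xs=p[0]*.9966-p[1]*.083; print("x_s,z",round(xs,1),round(p[2],1),"ang",round(float(np.arctan2(xs-4,p[2])),3),"F",S["contact_force"].round(1),"t",S["t"])
E
python3 kn.py 5
```

```text
low edge [None, 128.08, 128.73] gripper dark rows120-134 col153..158 [168 116 111 155 188 226 230 226]
x_s,z -26.9 106.2 ang -0.283 F [-2.1  2.   0.5] t 13.2167
```

In the tool's units: 3 mm / 750 = 0.004, 2 mm / 750 = 0.0027.

Emit:
{"fn": "arm_command", "kwargs": {
  "motion": [
    [0, 0.0013, -0.0004, 0, 0, 0, 0.65],
    [0, 0.0027, -0.0008, 0, 0, 0, 0.65],
    [0, 0.004, -0.0011, 0, 0, 0, 0.65],
    [0, 0.004, -0.0011, 0, 0, 0, 0.65]
  ]
}}

```text
t: 13.55
tool_pos: [0.5758, 0.0732, 0.2372]
tool_rot: [0.74, 0.672, 0.0, 0.0]
contact_force: [-2.1, 3.5, 0.0]
width: 0.351
grip_force: 1.2
```

```bash
python3 kn.py 6
```

```text
low edge [126.21, 128.1, 128.73] gripper dark rows120-134 col153..158 [117 115 114 146 186 227 230 226]
x_s,z -23.7 107.2 ang -0.253 F [-1.6  1.7  0.8] t 13.6
```

In the tool's units: 3 mm / 750 = 0.004, 2 mm / 750 = 0.0027.

Emit:
{"fn": "arm_command", "kwargs": {
  "motion": [
    [0, 0.0013, -0.0003, 0, 0, 0, 0.65],
    [0, 0.0027, -0.0005, 0, 0, 0, 0.65],
    [0, 0.004, -0.0008, 0, 0, 0, 0.65],
    [0, 0.004, -0.0008, 0, 0, 0, 0.65]
  ]
}}

```text
t: 13.93
tool_pos: [0.5789, 0.0729, 0.2378]
tool_rot: [0.74, 0.672, 0.0, 0.0]
contact_force: [-2.8, 1.5, 0.1]
width: 0.35
grip_force: 1.1
```

```bash
python3 kn.py 7
```

```text
low edge [126.25, 128.12, 128.8] gripper dark rows120-134 col153..158 [ 54  98 113 145 187 227 230 226]
x_s,z -20.6 107.8 ang -0.224 F [-2.2  1.9  0.9] t 13.9833
```

In the tool's units: 3 mm / 750 = 0.004, 2 mm / 750 = 0.0027.

Emit:
{"fn": "arm_command", "kwargs": {
  "motion": [
    [0, 0.0013, -0.0003, 0, 0, 0, 0.65],
    [0, 0.0027, -0.0005, 0, 0, 0, 0.65],
    [0, 0.004, -0.0008, 0, 0, 0, 0.65],
    [0, 0.004, -0.0008, 0, 0, 0, 0.65]
  ]
}}

```text
t: 14.32
tool_pos: [0.5819, 0.0726, 0.2384]
tool_rot: [0.74, 0.672, 0.0, 0.0]
contact_force: [-2.0, 2.4, 1.2]
width: 0.348
grip_force: 1.1
```

```bash
python3 kn.py 8
```

```text
low edge [126.25, 128.35, 128.91] gripper dark rows120-134 col153..158 [ 40  67 104 146 180 227 230 226]
x_s,z -17.6 108.4 ang -0.197 F [-1.9  1.2  0.2] t 14.3667
```

In the tool's units: 2 mm / 750 = 0.0027, 1 mm / 750 = 0.0013.

Emit:
{"fn": "arm_command", "kwargs": {
  "motion": [
    [0, 0.0013, -0.0003, 0, 0, 0, 0.65],
    [0, 0.0027, -0.0004, 0, 0, 0, 0.65],
    [0, 0.0027, -0.0004, 0, 0, 0, 0.65]
  ]
}}

```text
t: 14.62
tool_pos: [0.5838, 0.0725, 0.2387]
tool_rot: [0.74, 0.672, 0.0, 0.0]
contact_force: [-2.8, 1.7, 0.6]
width: 0.348
grip_force: 1.1
```

```bash
python3 kn.py 9; python3 - <<'E'
import cv2
for n in "689":
    g=cv2.cvtColor(cv2.imread(f"pics/k{n}.png"),cv2.COLOR_BGR2GRAY)
    for v in range(120,136): print(v,g[v,151:166])
    print()
E
```

```text
low edge [126.27, 128.45, 129.19] gripper dark rows120-134 col153..158 [ 42  45  80 146 181 226 230 226]
x_s,z -15.7 108.7 ang -0.179 F [-1.2  0.8  0.4] t 14.6667
120 [207 207 205 178 117  49  32  41  43  35  29  29  33  37  41]
121 [209 209 205 175 110  60  47  46  41  30  22  20  23  29  37]
122 [210 210 206 175 115  82  68  54  41  30  21  18  17  24  30]
123 [212 213 208 175 115  89  85  66  40  25  20  19  19  19  24]
124 [212 213 210 177 114  84  87  79  53  27  19  19  19  19  19]
125 [211 213 211 187 126  76  75  75  58  33  18  14  17  18  19]
126 [211 213 212 196 146  82  63  66  60  46  30  19  17  17  17]
127 [209 211 211 203 165 108  80  78  79  72  56  34  20  17  16]
128 [209 209 210 208 186 145 112  96  91  91  81  57  35  21  18]
129 [208 210 212 214 210 194 164 121  95  93  87  75  57  38  19]
130 [211 215 218 223 227 227 201 140  95  89  87  81  78  62  31]
131 [221 224 226 229 232 231 200 135  92  87  86  84  92  85  51]
132 [229 229 229 229 230 216 168 111  86  88  84  85  93  97  75]
133 [229 229 228 229 226 194 126  87  82  88  87  83  91 101  96]
134 [219 229 
[... 1532 characters left out ...]
 47  16  17  17  17  18  22  30  51 112]
126 [211 212 213 198 146  70  31  19  18  17  18  19  22  60 141]
127 [210 210 212 204 161  96  55  34  18  16  17  15  15  60 149]
128 [209 210 211 208 181 128  90  60  30  16  16  17  14  38 115]
129 [209 209 211 213 205 177 141  97  54  24  17  17  15  19  62]
130 [211 215 218 222 226 218 188 129  76  40  22  16  17  13  23]
131 [221 225 227 229 232 230 197 134  86  61  35  20  15  16  14]
132 [229 229 229 230 230 216 170 112  87  77  58  34  19  14  15]
133 [230 230 228 229 226 194 126  88  86  88  78  57  32  17  15]
134 [219 229 228 229 226 192 120  82  84  89  89  78  56  32  17]
135 [198 227 230 230 227 209 159 119 109 106 110 116 106  76  34]
```

In the tool's units: 3 mm / 750 = 0.004, 2 mm / 750 = 0.0027.

Emit:
{"fn": "arm_command", "kwargs": {
  "motion": [
    [0, 0.0013, -0.0002, 0, 0, 0, 0.65],
    [0, 0.0027, -0.0004, 0, 0, 0, 0.65],
    [0, 0.004, -0.0005, 0, 0, 0, 0.65],
    [0, 0.004, -0.0005, 0, 0, 0, 0.65]
  ]
}}

```text
t: 15.0
tool_pos: [0.5869, 0.0722, 0.2391]
tool_rot: [0.74, 0.672, 0.0, 0.0]
contact_force: [-2.3, 1.3, -0.0]
width: 0.353
grip_force: 0.9
```

```bash
cat > kn.py <<'E'
from workcell import capture,status
import cv2,numpy as np,sys
s=capture("scene")[:,:,::-1];cv2.imwrite("pics/k%s.png"%sys.argv[1],s)
g=cv2.cvtColor(s,cv2.COLOR_BGR2GRAY).astype(int)
for v in range(118,136,1): print(v,g[v,151:168])
S=status.get_state();p=S["tool_pos"]*1e3-np.array([598.3,57.9,130])
xs=p[0]*.9966-p[1]*.083; print("x_s,z",round(xs,1),round(p[2],1),"ang",round(float(np.arctan2(xs-4,p[2])),3),"F",S["contact_force"].round(1),"t",S["t"])
E
python3 kn.py 10
```

```text
118 [91 46 43 71 96 89 57 40 41 41 41 39 44 62 72 57 30]
119 [ 45  18  25  36  46  49  42  42  40  41  39  39  59 108 135 119  78]
120 [ 44  26  38  40  39  37  37  40  41  40  39  40  75 142 177 168 139]
121 [ 85  47  41  40  32  27  27  31  38  40  40  41  79 151 191 187 175]
122 [146  89  48  31  25  20  19  24  31  38  39  37  69 143 190 194 184]
123 [193 140  67  30  22  21  18  19  22  31  37  36  59 129 185 198 190]
124 [211 173  92  34  22  20  18  17  19  24  35  38  61 133 190 203 195]
125 [212 184 116  50  23  19  20  20  18  21  28  34  65 140 192 204 200]
126 [211 190 133  68  32  20  17  17  16  20  20  33  84 160 205 211 203]
127 [211 198 151  84  45  29  18  18  17  16  16  35 101 183 224 222 202]
128 [211 206 171 101  56  39  27  18  18  17  16  27  82 162 214 226 206]
129 [210 210 184 125  74  61  53  35  19  17  17  16  37  98 174 218 222]
130 [212 216 205 163 106  87  81  58  34  17  16  15  14  43 118 194 230]
131 [221 226 225 202 146 104  92  79  52  26  16  16  12  16  62 148 211]
132 [230 231 232 221 175 118  93  89  71  43  21  16  16  13  24  77 147]
133 [229 231 230 214 165 111  90  87  80  60  34  19  14  15  13  25  54]
134 [220 231 227 194 132 100  91  87  87  77  57  33  19  14  13  14  14]
135 [198 228 228 194 135 108  98  93  93  95  97  90  62  31  17  18  17]
x_s,z -12.6 109.1 ang -0.151 F [-1.1  0.7 -0. ] t 15.05
```

In the tool's units: 3 mm / 750 = 0.004, 2 mm / 750 = 0.0027.

Emit:
{"fn": "arm_command", "kwargs": {
  "motion": [
    [0, 0.0013, -0.0001, 0, 0, 0, 0.65],
    [0, 0.0027, -0.0003, 0, 0, 0, 0.65],
    [0, 0.004, -0.0004, 0, 0, 0, 0.65],
    [0, 0.004, -0.0004, 0, 0, 0, 0.65]
  ]
}}

```text
t: 15.38
tool_pos: [0.5898, 0.0719, 0.2393]
tool_rot: [0.74, 0.672, 0.0, 0.0]
contact_force: [-1.9, 0.9, 0.4]
width: 0.352
grip_force: 1.0
```

```bash
python3 kn.py 11
```

```text
118 [ 60  65 100 119  94  58  41  41  40  40  37  39  46  47  30  17  15]
119 [ 18  27  43  55  50  42  41  42  40  39  40  65 106 117  86  47  22]
120 [ 29  40  39  39  41  39  41  41  40  37  49 101 162 179 154 109  61]
121 [ 42  51  42  35  34  35  37  40  40  37  56 120 183 203 194 165 115]
122 [ 59  55  38  25  21  24  30  37  40  37  52 112 178 206 206 190 154]
123 [ 91  54  33  22  20  19  23  31  39  38  42  88 164 203 207 200 171]
124 [146  84  36  20  19  17  19  23  31  38  36  70 150 200 206 203 179]
125 [191 139  68  22  15  17  17  19  24  33  37  62 135 191 207 205 189]
126 [211 187 127  52  16  16  18  17  21  25  33  57 119 185 213 212 200]
127 [213 208 169  88  28  15  17  18  18  20  32  55 109 186 225 223 202]
128 [212 211 183 114  47  19  16  17  17  19  25  43  89 177 229 229 207]
129 [210 210 189 134  66  30  18  17  16  18  19  26  68 161 222 232 223]
130 [212 216 207 166  91  42  24  18  18  18  15  15  49 132 205 233 234]
131 [221 226 226 197 125  63  39  28  18  17  17  14  26  91 173 222 234]
132 [230 231 231 218 165  91  64  53  30  18  16  15  16  46 115 177 200]
133 [229 230 231 227 186 112  85  78  53  28  16  17  13  19  47  89 113]
134 [221 229 230 228 190 119  90  88  73  46  25  15  15  15  15  27  35]
135 [198 227 232 228 195 128  98  95  90  73  49  28  16  16  16  14  15]
x_s,z -9.6 109.4 ang -0.124 F [-2.  -0.2 -0.3] t 15.4333
```

In the tool's units: -110 mm / 750 = -0.1467, -85 mm / 750 = -0.1133.

Emit:
{"fn": "arm_command", "kwargs": {
  "motion": [
    [0, -0.004, 0, 0, 0, 0, 0.6],
    [0, -0.004, 0, 0, 0, 0, 0.4],
    [0, -0.004, 0, 0, 0, 0, 0.4],
    [0, -0.004, -0.02, 0, 0, 0, 0.4],
    [0, -0.004, -0.0667, 0, 0, 0, 0.4],
    [0.0533, -0.0573, -0.1133, 0, 0, 0, 0.4],
    [0.0933, -0.1067, -0.1467, 0, 0, 0, 0.4],
    [0.0933, -0.1067, -0.1467, 0, 0, 0, 0.4]
  ]
}}

```text
t: 16.1
tool_pos: [0.5161, 0.1501, 0.3509]
tool_rot: [0.741, 0.672, 0.001, 0.0]
contact_force: [1.1, -0.6, 0.5]
width: 0.601
grip_force: 0.0
```

```bash
python3 kn.py 12; python3 - <<'E'
import cv2,numpy as np
a=cv2.imread("pics/k.png");b=cv2.imread("pics/k12.png")
cv2.imwrite("pics/g5.png",np.hstack([cv2.resize(x[100:170,130:210],(400,350),interpolation=cv2.INTER_CUBIC) for x in(a,b)]))
E
```

```text
118 [203 202 202 204 204 204 203 202 201 200 192 183 176 173 172 173 174]
119 [202 202 202 203 203 203 204 203 200 200 199 195 187 178 172 171 172]
120 [203 203 202 202 202 202 203 202 199 199 200 200 196 188 179 173 172]
121 [205 203 203 202 202 204 203 202 201 201 200 201 199 197 189 178 172]
122 [208 206 203 202 203 204 204 204 204 205 204 201 200 199 196 187 176]
123 [208 206 203 203 203 204 204 204 205 205 204 194 192 199 199 194 183]
124 [208 203 198 201 204 204 205 205 205 205 197 175 171 195 201 198 189]
125 [207 201 190 189 200 204 206 206 204 197 174 137 142 184 201 200 194]
126 [208 203 181 160 170 182 188 187 178 161 127  94 119 179 210 207 198]
127 [207 205 176 128 115 127 139 139 123 105  87  76 108 180 221 217 197]
128 [207 206 179 124  88  90  97  97  92  87  81  73  91 173 223 225 201]
129 [206 205 185 132  88  83  88  89  89  87  82  68  78 158 216 227 217]
130 [209 213 203 161  97  74  81  83  82  77  72  59  71 141 205 226 226]
131 [217 223 223 192 123  70  65  67  65  63  64  60  76 136 201 227 228]
132 [226 228 228 214 159  88  67  70  70  71  76  75  80 130 196 225 227]
133 [226 227 229 223 183 110  82  85  87  86  84  79  79 119 188 226 230]
134 [216 225 227 225 187 115  87  89  89  88  84  83 102 154 207 230 231]
135 [194 224 228 226 190 125  94  92  92  94 100 117 155 203 226 230 221]
x_s,z -92.1 224.4 ang -0.405 F [-1.7  2.6  2.8] t 16.15
```

View pics/g5.png

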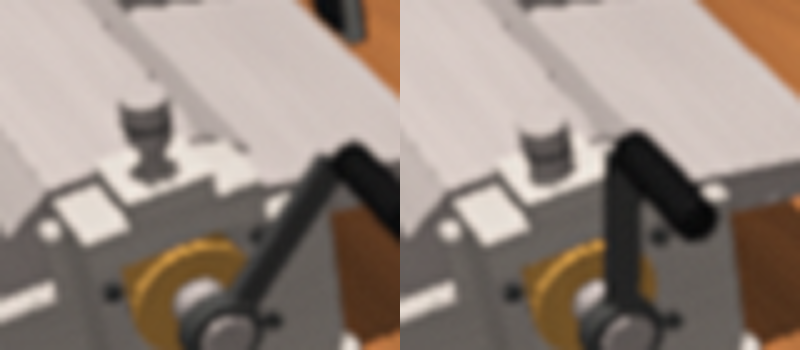

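```bash
python3 go.py 590.5 -42.5 340 590.5 -42.5 262
```

```text
t 16.15 p [513.8 153.7 354.4] F [-1.7  2.6  2.8] w 0.599 grip 0.0 j [0.29 0.13 1.7  0.   1.31 0.38]
[-187.9   95.2   13.8] [ 0.2 -0.3 -0.7]
[-188.3   94.9   91.8] [ 0.2 -0.3 -0.7]
```

In the tool's units: -184 mm / 750 = -0.2453, -160 mm / 750 = -0.2133.

Emit:
{"fn": "arm_command", "kwargs": {
  "motion": [
    [-0.04, 0.02, 0.0133, 0, 0, 0, 1],
    [-0.0867, 0.044, 0.0133, 0, 0, 0, 1],
    [-0.1333, 0.0667, 0.0133, 0, 0, 0, 1],
    [-0.1733, 0.088, 0.0133, 0, 0, 0, 1],
    [-0.2133, 0.108, 0.0133, 0, 0, 0, 1],
    [-0.2453, 0.1253, 0.0187, 0, 0, 0, 1],
    [-0.2453, 0.1253, 0.0187, 0, 0, 0, 1],
    [-0.2453, 0.1253, 0.0187, 0, 0, 0, 1]
  ]
}}

```text
t: 16.82
tool_pos: [0.5927, -0.0441, 0.3349]
tool_rot: [0.741, 0.671, -0.0, -0.0]
contact_force: [-0.4, -0.2, 0.4]
width: -0.001
grip_force: 0.0
```

```bash
python3 go.py 590.5 -42.5 262
```

```text
t 16.82 p [592.7 -44.1 334.9] F [-0.4 -0.2  0.4] w -0.001 grip 0.0 j [-0.08  0.24  1.61  0.    1.3   0.02]
[ 1.4 -2.4 72.9] [-0.  -0.  -0.9]
```

In the tool's units: 75 mm / 750 = 0.1, 72 mm / 750 = 0.096.

Emit:
{"fn": "arm_command", "kwargs": {
  "motion": [
    [0.002, -0.002, 0.0267, 0, 0, 0, 1],
    [0.002, -0.002, 0.0533, 0, 0, 0, 1],
    [0.002, -0.002, 0.0733, 0, 0, 0, 1],
    [0.002, -0.002, 0.0867, 0, 0, 0, 1],
    [0.002, -0.002, 0.096, 0, 0, 0, 1],
    [0.002, -0.002, 0.1, 0, 0, 0, 1],
    [0.002, -0.002, 0.1, 0, 0, 0, 1]
  ]
}}

```text
t: 17.4
tool_pos: [0.5912, -0.0408, 0.2602]
tool_rot: [0.74, 0.672, -0.0, -0.0]
contact_force: [-0.3, -0.1, 0.2]
width: -0.002
grip_force: 0.0
```

```bash
python3 go.py 590.5 -42.5 246
```

```text
t 17.4 p [591.2 -40.8 260.2] F [-0.3 -0.1  0.2] w -0.002 grip 0.0 j [-0.07  0.3   1.7   0.    1.15  0.02]
[-1.8 -0.5 14.2] [-0.  -0.  -0.7]
```

Now pressing gently, in small steps.

Emit:
{"fn": "arm_command", "kwargs": {
  "motion": [
    [-0.002, -0.0007, 0.0027, 0, 0, 0, 1],
    [-0.002, -0.0007, 0.0053, 0, 0, 0, 1],
    [-0.002, -0.0007, 0.008, 0, 0, 0, 1],
    [-0.002, -0.0007, 0.0107, 0, 0, 0, 1],
    [-0.002, -0.0007, 0.0107, 0, 0, 0, 1]
  ]
}}

```text
t: 17.82
tool_pos: [0.5904, -0.0427, 0.2521]
tool_rot: [0.74, 0.672, -0.0, -0.0]
contact_force: [0.0, 0.3, -0.2]
width: -0.005
grip_force: 0.0
```

In the tool's units: 2 mm / 750 = 0.0027, 1 mm / 750 = 0.0013.

Emit:
{"fn": "arm_command", "kwargs": {
  "motion": [
    [0, 0, 0.0013, 0, 0, 0, 1],
    [0, 0, 0.0027, 0, 0, 0, 1],
    [0, 0, 0.0027, 0, 0, 0, 1]
  ]
}}

```text
t: 18.07
tool_pos: [0.5905, -0.0427, 0.2502]
tool_rot: [0.74, 0.672, -0.0, -0.0]
contact_force: [-0.6, -0.4, 0.6]
width: 0.003
grip_force: 0.0
```

In the tool's units: 2 mm / 750 = 0.0027, 1 mm / 750 = 0.0013.

Emit:
{"fn": "arm_command", "kwargs": {
  "motion": [
    [0, 0, 0.0013, 0, 0, 0, 1],
    [0, 0, 0.0027, 0, 0, 0, 1],
    [0, 0, 0.0027, 0, 0, 0, 1]
  ]
}}

```text
t: 18.32
tool_pos: [0.5906, -0.0427, 0.2483]
tool_rot: [0.74, 0.672, -0.0, 0.0]
contact_force: [-0.1, -0.4, -0.2]
width: -0.002
grip_force: 0.0
```

In the tool's units: 1 mm / 750 = 0.0013.

Emit:
{"fn": "arm_command", "kwargs": {
  "motion": [
    [0, 0, 0.0013, 0, 0, 0, 1],
    [0, 0, 0.0013, 0, 0, 0, 1]
  ]
}}

```text
t: 18.48
tool_pos: [0.5905, -0.0427, 0.2473]
tool_rot: [0.74, 0.672, -0.0, -0.0]
contact_force: [-0.3, -0.3, 0.2]
width: 0.0
grip_force: 0.0
```

In the tool's units: 1.5 mm / 750 = 0.002, 1 mm / 750 = 0.0013.

Emit:
{"fn": "arm_command", "kwargs": {
  "motion": [
    [0, 0, 0.0013, 0, 0, 0, 1],
    [0, 0, 0.002, 0, 0, 0, 1],
    [0, 0, 0.002, 0, 0, 0, 1]
  ]
}}

```text
t: 18.73
tool_pos: [0.5905, -0.0428, 0.2465]
tool_rot: [0.74, 0.672, -0.0, 0.0]
contact_force: [-2.6, -0.5, 7.1]
width: 0.003
grip_force: 3.3
```

In the tool's units: 1.5 mm / 750 = 0.002, 1 mm / 750 = 0.0013.

Emit:
{"fn": "arm_command", "kwargs": {
  "motion": [
    [0, 0, 0.0013, 0, 0, 0, 1],
    [0, 0, 0.002, 0, 0, 0, 1],
    [0, 0, 0.002, 0, 0, 0, 1]
  ]
}}

```text
t: 18.98
tool_pos: [0.5906, -0.0429, 0.2463]
tool_rot: [0.74, 0.672, 0.0, 0.0]
contact_force: [-6.9, -1.4, 17.2]
width: 0.003
grip_force: 8.6
```

In the tool's units: 1.2 mm / 750 = 0.0016, 1 mm / 750 = 0.0013.

Emit:
{"fn": "arm_command", "kwargs": {
  "motion": [
    [0, 0, 0.0013, 0, 0, 0, 1],
    [0, 0, 0.0016, 0, 0, 0, 1],
    [0, 0, 0.0016, 0, 0, 0, 1]
  ]
}}

```text
t: 19.23
tool_pos: [0.5905, -0.0429, 0.2461]
tool_rot: [0.74, 0.672, 0.0, 0.001]
contact_force: [-10.5, -0.1, 26.0]
width: -0.004
grip_force: 12.8
```

```bash
python3 go.py
```

```text
t 19.23 p [590.5 -42.9 246.1] F [-10.5  -0.1  26. ] w -0.004 grip 12.8 j [-0.07  0.31  1.71 -0.    1.12  0.02]
```

In the tool's units: -150 mm / 750 = -0.2, -120 mm / 750 = -0.16.

Emit:
{"fn": "arm_command", "kwargs": {
  "motion": [
    [0, 0, -0.0067, 0, 0, 0, 1],
    [0, 0, -0.0267, 0, 0, 0, 1],
    [0, 0, -0.0667, 0, 0, 0, 1],
    [0, 0, -0.12, 0, 0, 0, 1],
    [0.0267, -0.0533, -0.1533, 0, 0, 0, 1],
    [0.0533, -0.1067, -0.16, 0, 0, 0, 1],
    [0.08, -0.16, -0.16, 0, 0, 0, 1],
    [0.1067, -0.2, -0.16, 0, 0, 0, 1]
  ]
}}

```text
t: 19.9
tool_pos: [0.4551, 0.046, 0.3636]
tool_rot: [0.741, 0.672, 0.001, 0.0]
contact_force: [0.3, 0.7, 0.4]
width: 0.003
grip_force: 0.0
```

Emit:
{"fn": "arm_command", "kwargs": {
  "motion": [
    [0.04, -0.0533, 0, 0, 0, 0, 1],
    [0.08, -0.08, 0, 0, 0, 0, 1],
    [0.08, -0.08, 0, 0, 0, 0, 1],
    [0.08, -0.08, 0, 0, 0, 0, 1]
  ]
}}

```text
t: 20.23
tool_pos: [0.4015, 0.1128, 0.3634]
tool_rot: [0.739, 0.674, 0.001, 0.0]
contact_force: [0.6, -0.1, 0.1]
width: 0.003
grip_force: 0.0
```

```bash
python3 kn.py 13; python3 - <<'E'
import cv2,numpy as np
from workcell import capture
a=cv2.imread("pics/k13.png");t=capture("top")[:,:,::-1]
x=cv2.resize(a[100:170,130:210],(400,350),interpolation=cv2.INTER_CUBIC)
cv2.imwrite("pics/g6.png",np.hstack([x,cv2.resize(a[:,60:499],(400,350))]))
E
```

```text
118 [195 195 195 195 196 196 196 195 194 192 185 174 168 167 164 165 167]
119 [194 194 195 195 196 196 196 195 194 193 192 187 180 171 165 165 165]
120 [197 195 195 195 195 195 195 196 194 193 192 192 189 180 171 167 164]
121 [198 196 195 194 194 195 194 194 195 193 191 192 192 189 181 170 165]
122 [200 197 196 194 195 195 195 194 195 195 193 192 193 192 189 180 169]
123 [201 200 197 194 194 196 197 195 197 197 196 192 190 192 192 186 175]
124 [201 200 196 195 195 196 196 196 197 197 193 182 179 190 193 190 182]
125 [200 196 191 192 195 196 197 198 198 197 185 158 157 187 195 192 186]
126 [198 193 180 178 189 196 197 197 197 190 163 122 136 185 203 199 190]
127 [199 195 173 150 158 172 175 171 167 153 119  88 119 184 214 209 189]
128 [199 197 171 127 108 119 123 116 108  99  84  72 106 178 218 216 193]
129 [198 198 181 130  86  86  88  88  84  81  78  68  88 162 215 220 210]
130 [201 206 199 156  92  77  83  85  85  82  75  61  74 143 204 220 220]
131 [210 216 214 178 105  68  73  77  75  72  65  52  62 120 188 219 222]
132 [220 222 221 192 123  66  58  60  63  62  60  57  66 115 182 216 221]
133 [219 222 220 200 146  81  64  66  68  70  71  71  81 137 196 221 223]
134 [208 220 218 201 150  93  79  82  82  81  80  79 107 173 217 226 224]
135 [186 217 219 202 156 105  84  84  84  85  93 111 151 199 222 222 213]
x_s,z -199.7 233.3 ang -0.718 F [-0.  -0.4  0.2] t 20.2833
```

View pics/g6.png

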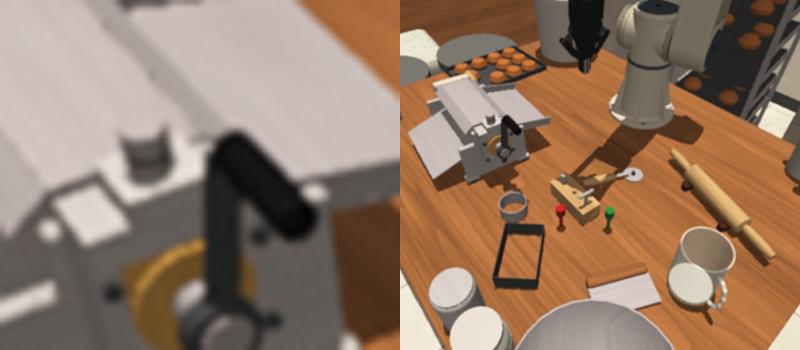

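```bash
python3 -c "
from workcell import ticket;print(ticket.job_done())"
```

```text
the job is handed in; nothing more can be done
None
```

The job is handed in: the index pin dropped into its cross-hole and was pressed home. It stopped firm at the expected height under 26 N, the lever was let go, and the last picture shows nothing else disturbed.

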